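# Lay out the card-stamping place

### The arm

A 7-joint arm with a two-finger parallel gripper is mounted at the origin on the work surface; the furniture and walls round the work are solid. World frame = base frame: x ahead of the robot, y to its left, z up, the work surface at z = 0. Lengths are in m, angles in rad, forces in N, time in s.
With the tool pointing down it reaches from about 0.35 to 0.9 m from the base axis. Payload 8.1 kg.
Tool frame: the origin (TCP) lies at the very end of the fingers, on their centre line; the grasp point (between the pads) lies 19 mm behind it; z points along the fingers, y is the line along which they close (so a half turn about z gives the same grasp; the last joint's range is limited). The gripper opens to 92 mm and grips with 3 to 60 N. Pads are 19 mm wide; open, the fingers measure 130 mm over their backs; the gripper's body (75 mm by 190 mm) begins 47 mm behind the grasp point.
Start: joints at [-1.375, 0.434, 0.025, 1.573, -0.012, 1.134, -0.075], TCP at [0.184, 0.597, 0.227] pointing down, gripper open.
Joint ranges: [-2.62, 2.62], [-0.44, 2.09], [-1.27, 1.32], [0.08, 2.57], [-1.32, 4.46], [0.12, 2], [-2.74, 2.74]. Speed limits (rad/s): [2.22, 2.22, 3.01, 3.01, 3.14, 3.14, 3.14].

### API

Orientations are given as a rotation vector (axis times angle).
In Python, from cell import arm gives the robot as it stands.
- The arm moves only by the tool jog_arm, never from a script. Its argument "rows" is a list of rows, each a list of 3 entries, a list of its own where there are three numbers: the shift along the world's x, y, z in cm, then the turn, a rotation vector about the world's x, y, z in degrees, then the opening, from 0 (shut) to 1 (fully open). A call has 1 to 8 rows; each row is the pose to reach, as a shift and turn from the pose commanded when the call began; what a row does not reach only later rows make up. A row lasts 1/8 s, in which the tool goes at most 62.5 mm and 10.7 degrees, less where a joint would pass 70% of its speed; a pose out of reach is approached as far as the arm can. A call with a gripper value outside its range is refused whole. The fingers move at their own pace and stop on an object; "newtons" is the grip in N (left out, the last holds). Time passes only in rows, so rows that repeat a pose let the fingers close. It gives the time, the measured TCP pose, the force, the opening and the grip force at its end, in the units of the state.
- arm.observe(): the state, without advancing time (a new reading comes with each control period).
- arm.get_image(name): name is "scene" or "top" or "wrist"; returns a dict with "img" (420x560x3 uint8, red, green, blue), "depth" (420x560 float32, m along the optical axis (not along the pixel's ray), 0 where there is no reading), "fx", "fy", "cx", "cy" (pixels), "dist_coeffs" ([k1, k2, p1, p2, k3] as OpenCV has them; the pictures are not rectified), "rvec" (rotation vector, rad) and "tvec" (3), from world to camera coordinates, as OpenCV has them; the wrist camera has in their place "mount" (4x4, takes a point from camera to tool coordinates, whose origin is the TCP and whose axes are the flange's). Camera axes: x right, y down, z forward; pixel columns grow to the right and rows downward; lengths in m; the calibration is good to about 2 mm. A picture is of the moment at which its call begins: read the wrist's pose just before it.
- arm.sign_off(): hands the job in; it is judged then, once.
The state is a dict: "clock": time; "joints": joint angles; "dq": joint speeds; "joint_efforts": joint torques, N m; "position": TCP position; "ee_rot": TCP orientation; "force": force on the tool from outside, world axes, zero at the start; "ft_torque": the same for the moment, N m; "width": opening from 0.0 (shut) to 1.0 (fully open); "gripper_force": force on a finger pad.
Only numpy, scipy, OpenCV 4.12 (cv2) and the standard library are available. Lean on these libraries where they do the work, as an engineer would, in place of code of your own. Each camera call takes 0.05 s, during which the arm holds its last target. There are 200 camera calls.

### The job

Lay out the card-stamping place round the stack of cards and the closed stamp pad: put the box of staples as a weight in the middle of the top of the cards, its long side along theirs, and stand the hand stamp upright in the middle of the pad's lid, its base's long side along the pad's. Stand the ink bottle on the table halfway between the cards and the pad (its centre midway between their centres), and stand the glue stick in front of the ink bottle, on the robot's side, square to the line from cards to pad, with about 3 cm clear between bottle and stick. Leave the eraser, the two tape rolls and the clip where they lie.

Things in the scene. Friction and masses are not known exactly. Their poses are not given: they have to be found in the camera images.
- card_stack: Stack of printed cards with a paper band, 151x108 mm, 23 mm high, fixed to the table. Origin at the centre of its underside; its x axis runs along the long side, y along the short side, z up. Its long side lies roughly across the table (left-right) and points at the stamp pad.
- stamp_pad: Closed flat tin stamp pad, 59x87 mm, 12 mm high, lid shut and fixed to the table. Origin at the centre of its underside; its y axis runs along its long side, z up. It lies 270 mm (centre to centre) from the card stack, to its left or right, in line with the stack's long axis and parallel to it.
- staples_box_mid (a point): Small card box of staples lying flat, 36x52 mm, 18 mm high, loose. The point is its centre, 9 mm above its underside; y along the 52 mm side, z up.
- rubber_stamp_mid (a point): Wooden hand stamp standing upright, 64 mm high, loose: a 30x46 mm base 16 mm high and above it a turned knob up to 24 mm thick in the middle. The point is its centre, 32 mm above its underside; y along the 46 mm side of the base, z up. Grasp the knob.
- ink_bottle_mid (a point): Square ink bottle with a round screw cap, 46x46 mm, 57 mm high, loose, upright; the square body is 36 mm high (take it there). The point is its centre, 28.5 mm above its underside; x and y are square to its sides, z up.
- glue_stick_mid (a point): Glue stick standing on its base, a cylinder 26 mm in diameter and 95 mm high, loose. The point is its centre, 47.5 mm above its underside; z up.
- eraser: White eraser in a card sleeve, 22x55x12 mm, loose, lying flat; a bystander to be left alone. Origin at the centre of its underside.
- tape_mint: Flat roll of paper tape, 50 mm across and 12 mm high (the larger of the two tape rolls), loose; a bystander to be left alone. Origin at the centre of its underside.
- tape_ochre: Flat roll of paper tape, 44 mm across and 10 mm high (the smaller of the two tape rolls), loose; a bystander to be left alone. Origin at the centre of its underside.
- bulldog_clip_a: Fold-back paper clip with wire handle, 32x48x13 mm, loose; a bystander to be left alone. Origin at the middle of its underside.
Not all that is in view belongs to the job. Of the things that look like the part that bears ink_bottle_mid, take the one that is farthest to the robot's left at the start.

How it is judged:
By the outcome, as a careful person would: the job done as asked, in the order asked, and still so for the second after the job is handed in, with the robot touching nothing.
It also fails if it takes over 112 s, if anything falls off the work surface, if the arm or the gripper's body presses on something with over 40 N, if the wrist force passes 120 N, or if a joint passes its speed limit or range.

## Working session

There is one attempt and no reset: what is moved stays moved. The work goes in short steps, Python scripts to look and compute and a tool call to move; the robot and the scene stay as the last step left them, time stands still between calls to the robot, and variables do not carry over. Pictures are saved under pics/ and viewed, at most 14 in all, crops included, and the job is handed in when it is done.

Besides the shell and the picture viewer there is one more tool, called after "Call:" as name(argument=value, ...), one argument or row to a line, values as JSON. jog_arm: Moves the arm, as the interface text tells. Its arguments: {"type":"object","properties":{"rows":{"type":"array","items":{"type":"array"}},"newtons":{"type":"number"}},"required":["rows"]}

```bash
mkdir -p pics; cat > h.py <<'E'
import numpy as np, cv2
from cell import arm
def snap(n, f):
    o=arm.observe(); d=arm.get_image(n); d['o']=o
    cv2.imwrite(f'pics/{f}.png', d['img'][:,:,::-1]); np.save(f'pics/{f}.npy', d, allow_pickle=True); return d
def load(f): return np.load(f'pics/{f}.npy',allow_pickle=True).item()
def cam(d):  # camera->world R,t
    if 'mount' in d:
        M=np.array(d['mount']); R=cv2.Rodrigues(np.array(d['o']['ee_rot'],float))[0]
        return R@M[:3,:3], R@M[:3,3]+np.array(d['o']['position'])
    R=cv2.Rodrigues(np.array(d['rvec'],float))[0]; return R.T, -R.T@np.array(d['tvec']).ravel()
def ray(d,uv):
    K=np.array([[d['fx'],0,d['cx']],[0,d['fy'],d['cy']],[0,0,1]])
    p=cv2.undistortPoints(np.array(uv,float).reshape(-1,1,2),K,np.array(d['dist_coeffs'],float)).reshape(-1,2)
    return np.c_[p,np.ones(len(p))]
def atz(d,uv,z):
    R,t=cam(d); r=ray(d,uv)@R.T; return t+r*((z-t[2])/r[:,2])[:,None]
def cloud(d):
    h,w=d['depth'].shape; v,u=np.mgrid[:h,:w]; 
    R,t=cam(d); P=ray(d,np.c_[u.ravel(),v.ravel()])*d['depth'].reshape(-1,1)
    return (P@R.T+t).reshape(h,w,3)
E
python3 - <<'E'
from h import *
a=snap('top','t0');b=snap('scene','s0')
print(arm.observe())
im=np.hstack([a['img'],b['img']])[:,:,::-1]
cv2.imwrite('pics/top_big.png',cv2.resize(a['img'][:,:,::-1],(800,600),interpolation=cv2.INTER_CUBIC))
cv2.imwrite('pics/sc_big.png',cv2.resize(b['img'][:,:,::-1],(800,600),interpolation=cv2.INTER_CUBIC))
R,t=cam(a);print(R,t)
E
```

```text
{'clock': 0.1, 'joints': array([-1.37461525,  0.4351632 ,  0.02497105,  1.57397979, -0.01160578,
        1.13399403, -0.07507572]), 'dq': array([-6.24107126e-04,  5.43298204e-05, -1.46096743e-03, -1.95578087e-03,
        4.11457713e-04,  5.52636112e-05, -1.30808545e-04]), 'joint_efforts': array([ 3.24985245e-03, -6.69128537e+01,  9.88043658e-01, -3.15140426e+01,
       -6.04389282e-02,  3.74133652e-02,  5.26376255e-05]), 'position': array([0.18388767, 0.59687107, 0.22602745]), 'ee_rot': array([-4.67637255e-01, -3.10650391e+00,  2.19371199e-03]), 'force': array([ 0.48152737, -0.48132401, -0.04732129]), 'ft_torque': array([-0.02079873, -0.01161756, -0.0083387 ]), 'gripper_force': 0.0, 'width': 1.000554426524518}
[[ 0.01882319 -0.98415225  0.17632365]
 [-0.99982112 -0.01820232  0.00513806]
 [-0.00184714 -0.17638883 -0.98431884]] [0.31570489 0.00228495 1.27528151]
```

View pics/top_big.png

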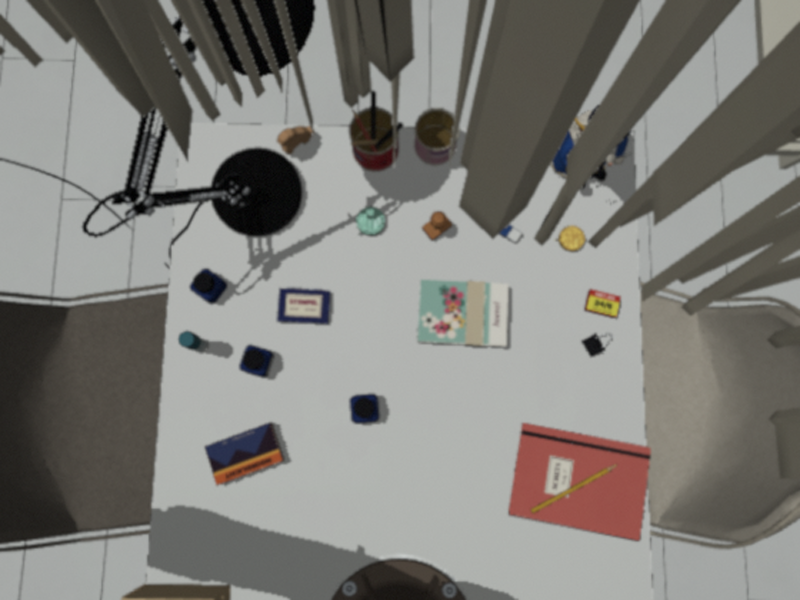

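View pics/sc_big.png

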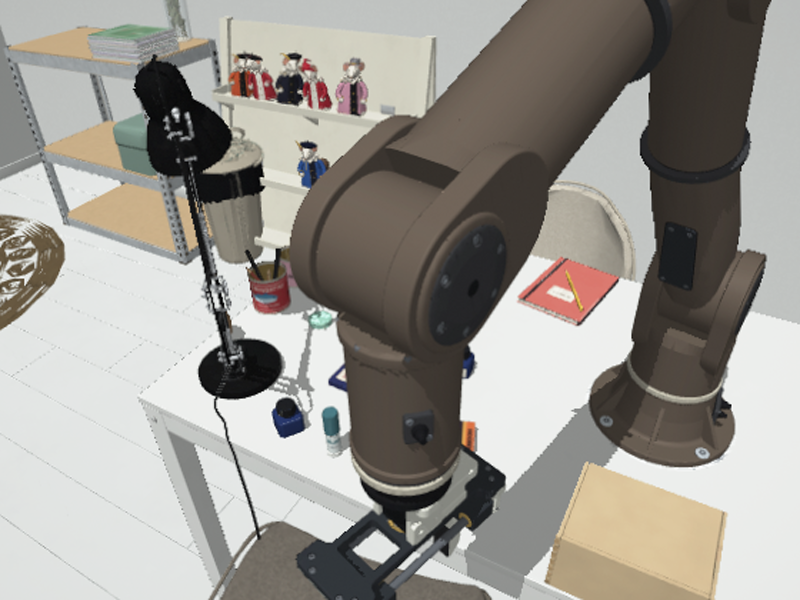

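The top view shows three bottle candidates at (208,285), (257,360) and (365,408). The leftmost, (208,285), is the one to take. The glue stick is at (190,340), the staples at (603,303), the stamp at (437,225) with another brown thing at (293,138), the cards at (464,314) and the pad at (304,306).

```bash
python3 - <<'E'
from h import *
a=load('t0'); C=cloud(a); s=0.7
pts={'b1':(208,285),'b2':(257,360),'b3':(365,408),'glue':(190,340),'staples':(603,303),'stamp':(437,225),'brown2':(293,138),'cards':(464,314),'pad':(304,306),'beam':(490,160),'beam2':(600,200),'mint':(370,220),'lampbase':(255,215),'lampcap':(235,190),'rod':(150,150)}
for k,(u,v) in pts.items(): print(k,C[int(v*s),int(u*s)].round(3), a['depth'][int(v*s),int(u*s)])
im=a['img'][:,:,::-1]
def crop(u,v,w,h,k): 
    x,y=int(u*s),int(v*s); return cv2.resize(im[y-h//2:y+h//2,x-w//2:x+w//2],(w*k,h*k),interpolation=cv2.INTER_CUBIC)
A=crop(225,315,100,100,4);B=crop(437,225,50,50,4);D=crop(293,138,50,50,4);E=crop(603,320,50,50,4);F=crop(511,232,50,50,4)
cv2.imwrite('pics/c1.png',np.hstack([A,np.vstack([B,D]),np.vstack([E,F])]))
G=crop(390,312,190,80,4);cv2.imwrite('pics/c2.png',G)
E
```

```text
b1 [0.556 0.324 0.05 ] 1.2504491
b2 [0.435 0.237 0.056] 1.2219838
b3 [0.36  0.06  0.061] 1.2029048
glue [0.461 0.335 0.092] 1.1918551
staples [ 0.543 -0.335  0.017] 1.276593
stamp [ 0.664 -0.051  0.054] 1.2628661
brown2 [0.812 0.193 0.056] 1.2885543
cards [ 0.521 -0.099  0.021] 1.2701317
pad [0.53  0.17  0.013] 1.2808813
beam [0.316 0.002 1.275] 0.0
beam2 [ 0.73  -0.34  -0.004] 1.3304887
mint [0.682 0.061 0.012] 1.3083513
lampbase [0.687 0.26  0.018] 1.3039571
lampcap [0.706 0.28  0.088] 1.2386974
rod [0.666 0.324 0.364] 0.96061003
```

View pics/c1.png

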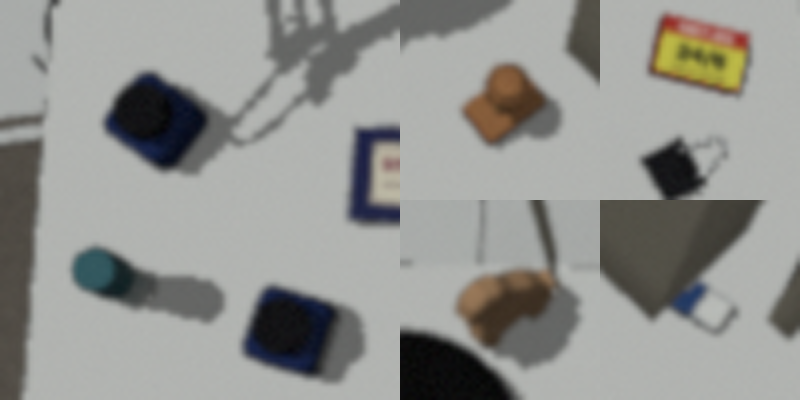

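View pics/c2.png

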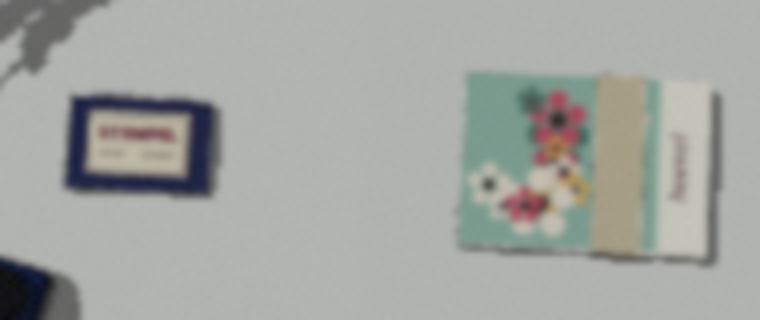

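The crop shows the leftmost bottle, upright, with its cap, turned about 35°, and clear of the lamp's base by a few cm. The stamp is the brown square base with a round knob; the other brown thing is a lumpy figure. The pad's long side lies along the line to the cards.

```bash
cat >> h.py <<'E'
def fit(d,c,r,zlo,zhi,C=None):
    """rect fit to cloud points within r of c and zlo<z<zhi: centre, sizes, angle of long side (deg), mean z"""
    C=cloud(d) if C is None else C
    m=(np.hypot(C[...,0]-c[0],C[...,1]-c[1])<r)&(C[...,2]>zlo)&(C[...,2]<zhi)&(d['depth']>0)
    n,l,st,_=cv2.connectedComponentsWithStats(m.astype(np.uint8))
    k=1+np.argmax(st[1:,4]); P=C[l==k]
    b=cv2.boxPoints(cv2.minAreaRect((P[:,:2]*1000).astype(np.float32)))
    e1,e2=b[1]-b[0],b[2]-b[1]
    if np.hypot(*e1)<np.hypot(*e2): e1,e2=e2,e1
    return b.mean(0).round(1), np.hypot(*e1).round(1),np.hypot(*e2).round(1),np.degrees(np.arctan2(e1[1],e1[0])).round(1)%180, np.median(P[:,2]).round(4), len(P)
E
python3 - <<'E'
from h import *
a=load('t0'); C=cloud(a)
for k,c,r,lo,hi in [('cards',(.53,-.1),.12,.012,.04),('pad',(.53,.17),.08,.006,.03),('staples',(.543,-.335),.05,.008,.03),('stampbase',(.66,-.05),.05,.005,.08),('bottle',(.556,.324),.05,.02,.045),('bottletop',(.556,.324),.05,.046,.08),('glue',(.461,.335),.03,.08,.11),('glueall',(.461,.335),.03,.02,.11)]:
    print(k,*fit(a,c,r,lo,hi,C))
s=load('s0'); S=cloud(s)
for nm,D,d in(('top',C,a),('scene',S,s)):
    m=(d['depth']>0)&(D[...,2]>.1)&(D[...,0]>.35)&(D[...,0]<1)&(abs(D[...,1])<.7)
    P=D[m]; H,xe,ye=np.histogram2d(P[:,0],P[:,1],bins=[np.arange(.35,1.01,.05),np.arange(-.7,.71,.1)])
    print(nm);print(H.astype(int))
w=snap('wrist','w0'); print(np.array(w['mount']).round(3),w['fx'])
E
```

```text
cards [ 522.8 -100. ] 149.5 108.5 87.9 0.0208 2734
pad [531.6 171.9] 86.9 60.2 88.1 0.0105 813
staples [ 543.7 -334.7] 53.7 37.0 76.8 0.0169 344
stampbase [673.8 -54.8] 45.6 30.3 129.5 0.0173 251
bottle [560.6 332.2] 47.7 45.9 54.8 0.0325 201
bottletop [559.5 331.7] 32.2 31.1 94.7 0.0543 165
glue [460.2 340.5] 24.8 24.7 179.0 0.0922 120
glueall [459.9 340.7] 25.0 24.6 94.3 0.0892 189
top
[[   0    0    0    0    0    0 6924  781    0    0    0    0    0    0]
 [   0    0    0    0    0    0    0 5201   30    0    0    0    0    0]
 [   0    0    0    0    0    0    0    0    0    0    0    0    0    0]
 [   0    0    0    0    0    0    0    0    0    0    0    0    0    0]
 [   0    0    0    0    0    0    0    0    0    0   28  116    0    0]
 [   0    0    0    0    0    0    0    0    0    0  850    1    0    0]
 [   0    0    0    0    0    0    0    0    0   21 1084    0    0    0]
 [   0    0    0   40    0    0    0    0    3  184    0    0    0    0]
 [   0    0    0   20  173    0    0   20 1237  550    0    0    0    0]
 [   0    0    0    0  101    0    0   39  292    0 
[... 639 characters left out ...]
   0    0    0    0    0  465    0    0    0]
 [   0    0    0    0    0    0    0    0    0   23  557    0    0    0]
 [   0    0    0    0    0    0    0    0   74  470   47    0    0    0]
 [   0    0    0    0    0    0    0   13  534 1647    0    0    0    0]
 [   0    0    0    0    0    0    0   44    3  815    0    0    0    0]
 [   0    0    0    0    0    0    0   23    0   23    0    0    0    0]
 [   0    0    0    0    0    0    0    0    0    0    0    0    0    0]
 [   0    0    0    0    0    0    0    0    0    0    0    0    0    0]]
[[ 0.    -0.951 -0.308  0.084]
 [ 1.    -0.     0.001 -0.   ]
 [-0.001 -0.308  0.951 -0.159]
 [ 0.     0.     0.     1.   ]] 345.8688235217211
```

```bash
python3 - <<'E'
from h import *
b=np.array([.5605,.332])
for f in('t0','s0'):
    d=load(f);C=cloud(d);m=(d['depth']>0)&(C[...,0]>.45)&(C[...,0]<.85)&(C[...,1]>.1)&(C[...,1]<.6)&(C[...,2]>.025)
    P=C[m]
    for z in np.arange(.025,.7,.05):
        Q=P[(P[:,2]>=z)&(P[:,2]<z+.05)]
        Q=Q[(np.hypot(*(Q[:,:2]-b).T)>.04)&(np.hypot(*(Q[:,:2]-[.46,.34]).T)>.04)]
        if len(Q)>3: print(f,z.round(3),len(Q),'x',np.percentile(Q[:,0],[1,50,99]).round(3),'y',np.percentile(Q[:,1],[1,50,99]).round(3),'min d',np.hypot(*(Q[:,:2]-b).T).min().round(3), 'x+y nearest',Q[np.argmin(np.hypot(*(Q[:,:2]-b).T))].round(3))
    m=(d['depth']>0)&(abs(C[...,1])<.2)&(C[...,0]>.3)&(C[...,0]<.9)&(C[...,2]>.2); print('over',C[m][:,2].min() if m.any() else None)
E
```

```text
t0 0.025 657 x [0.451 0.735 0.838] y [0.171 0.249 0.311] min d 0.119 x+y nearest [0.676 0.304 0.025]
t0 0.075 210 x [0.676 0.702 0.814] y [0.2   0.292 0.326] min d 0.114 x+y nearest [0.674 0.326 0.125]
t0 0.125 166 x [0.656 0.676 0.696] y [0.298 0.315 0.345] min d 0.094 x+y nearest [0.654 0.346 0.175]
t0 0.175 183 x [0.638 0.659 0.678] y [0.315 0.334 0.362] min d 0.082 x+y nearest [0.638 0.359 0.218]
t0 0.225 271 x [0.583 0.633 0.656] y [0.333 0.357 0.409] min d 0.056 x+y nearest [0.612 0.354 0.26 ]
t0 0.275 557 x [0.574 0.627 0.656] y [0.331 0.362 0.419] min d 0.051 x+y nearest [0.596 0.368 0.3  ]
t0 0.325 612 x [0.585 0.659 0.685] y [0.305 0.338 0.412] min d 0.073 x+y nearest [0.613 0.383 0.333]
t0 0.375 488 x [0.67  0.696 0.774] y [0.133 0.303 0.336] min d 0.106 x+y nearest [0.666 0.336 0.376]
t0 0.425 1502 x [0.729 0.777 0.824] y [0.116 0.158 0.27 ] min d 0.174 x+y nearest [0.724 0.271 0.435]
t0 0.475 517 x [0.72  0.777 0.803] y [0.157 0.214 0.266] min d 0.172 x+y nearest [0.718 0.263 0.491]
over 0.40069066779841234
s0 0.025 400 x [0.671 0.709 0.821] y [0.101 0.289 0.334] min d 0
[... 470 characters left out ...]
45] y [0.341 0.366 0.423] min d 0.051 x+y nearest [0.599 0.366 0.298]
s0 0.325 304 x [0.579 0.653 0.674] y [0.314 0.343 0.417] min d 0.073 x+y nearest [0.613 0.383 0.33 ]
s0 0.375 949 x [0.667 0.757 0.845] y [0.153 0.249 0.338] min d 0.103 x+y nearest [0.663 0.337 0.377]
s0 0.425 1315 x [0.699 0.767 0.843] y [0.141 0.23  0.311] min d 0.136 x+y nearest [0.695 0.313 0.427]
s0 0.475 888 x [0.719 0.777 0.83 ] y [0.169 0.246 0.293] min d 0.168 x+y nearest [0.725 0.296 0.519]
s0 0.525 642 x [0.721 0.789 0.832] y [0.202 0.243 0.299] min d 0.164 x+y nearest [0.721 0.299 0.539]
s0 0.575 27 x [0.732 0.74  0.758] y [0.264 0.283 0.291] min d 0.177 x+y nearest [0.732 0.289 0.576]
over 0.39358671442249105
```

Call:
jog_arm(
  rows=[
    [[3,-6,3],[0,0,0],1],
    [[6,-12,6],[0,0,0],1],
    [[10,-17,7],[0,0,0],1],
    [[14,-22,7],[0,0,0],1],
    [[18,-27,7],[0,0,0],1],
    [[22,-32,7],[0,0,0],1],
    [[26,-37,7],[0,0,0],0.9],
    [[29,-42,7],[0,0,0],0.8],
  ],
)

```text
clock: 1.15
position: [0.4614, 0.1962, 0.2968]
ee_rot: [0.467, 3.106, 0.0]
force: [0.4, 1.4, -0.5]
width: 0.839
gripper_force: 0.0
```

Call:
jog_arm(
  rows=[
    [[1,-6,0],[0,0,0],0.75],
    [[2,-12,0],[0,0,1],0.75],
    [[3,-18,-2],[0,0,2],0.75],
    [[4,-24,-4],[0,0,3],0.75],
    [[5,-30,-6],[0,0,4],0.75],
    [[6,-36,-8],[0,0,4],0.75],
    [[7,-42,-10],[0,0,4],0.75],
    [[7.7,-47.5,-10],[0,0,4],0.75],
  ],
)

```text
clock: 2.15
position: [0.537, -0.2777, 0.195]
ee_rot: [-0.357, -3.119, -0.002]
force: [1.5, 0.2, 0.2]
width: 0.749
gripper_force: 0.0
```

Call:
jog_arm(
  rows=[
    [[0.5,-5,0],[0,0,0],0.75],
    [[0.5,-5.5,0],[0,0,0],0.75],
    [[0.5,-5.5,0],[0,0,0],0.75],
    [[0.5,-5.5,0],[0,0,0],0.75],
    [[0.5,-5.5,0],[0,0,0],0.75],
  ],
)

```text
clock: 2.78
position: [0.5429, -0.3303, 0.1969]
ee_rot: [0.356, 3.121, 0.001]
force: [-0.1, 1.2, -0.2]
width: 0.75
gripper_force: 0.0
```

```bash
cat >> h.py <<'E'
def tool():
    o=arm.observe(); R=cv2.Rodrigues(np.array(o['ee_rot'],float))[0]
    print('t',round(o['clock'],2),'pos',(np.array(o['position'])*1000).round(1),'close',np.degrees(np.arctan2(R[1,1],R[0,1])).round(1),'z',R[:,2].round(3),'J',np.array(o['joints']).round(2),'w',round(o['width'],3),'F',np.array(o['force']).round(1))
E
python3 - <<'E'
from h import *
tool(); d=snap('wrist','w1'); C=cloud(d); print(fit(d,(.544,-.335),.05,.008,.03,C))
E
```

```text
t 2.77 pos [ 542.9 -330.3  196.9] close 77.0 z [ 0.     0.001 -1.   ] J [ 0.13  0.51  0.51  1.61 -0.27  1.09  2.05] w 0.75 F [-0.1  1.2 -0.2]
(array([ 543.8, -336. ], dtype=float32), np.float32(51.9), np.float32(36.7), np.float32(76.3), np.float64(0.0195), 1893)
```

View pics/w1.png

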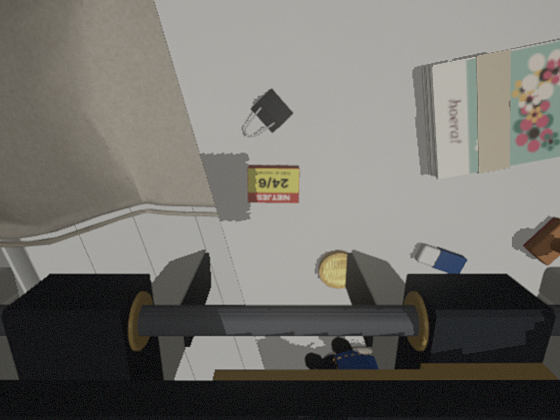

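The wrist view shows the staples at (273,184), clear of the clip at (270,110) and the tape at (337,268). A chair back is near, at (200,210), so I'm checking its height.

```bash
python3 - <<'E'
from h import *
for f in ('w1','t0'):
    d=load(f);C=cloud(d);m=(d['depth']>0)&(C[...,2]>-.1)&(C[...,2]<.6)&(C[...,0]>.3)&(C[...,0]<.7)&(C[...,1]<-.37)&(C[...,1]>-.7)
    P=C[m]
    for x in np.arange(.3,.7,.05):
        Q=P[(P[:,0]>=x)&(P[:,0]<x+.05)]
        if len(Q): 
            H=Q[Q[:,2]>.012]; print(f,x.round(2),len(Q),len(H),'z99',np.percentile(Q[:,2],99).round(3),'high pts y max',H[:,1].max().round(3) if len(H) else '', 'z', H[:,2].max().round(3) if len(H) else '')
E
```

```text
w1 0.35 1752 0 z99 0.003 high pts y max  z 
w1 0.4 2041 0 z99 0.003 high pts y max  z 
w1 0.45 7086 4381 z99 0.288 high pts y max -0.37 z 0.289
w1 0.5 10799 7054 z99 0.306 high pts y max -0.37 z 0.307
w1 0.55 2020 0 z99 0.003 high pts y max  z 
w1 0.6 1159 0 z99 0.003 high pts y max  z 
w1 0.65 724 0 z99 0.003 high pts y max  z 
t0 0.3 335 48 z99 0.016 high pts y max -0.37 z 0.018
t0 0.35 424 0 z99 0.004 high pts y max  z 
t0 0.4 612 0 z99 0.004 high pts y max  z 
t0 0.45 570 0 z99 0.004 high pts y max  z 
t0 0.5 709 0 z99 0.008 high pts y max  z 
t0 0.55 413 0 z99 0.004 high pts y max  z 
t0 0.6 252 0 z99 0.005 high pts y max  z 
t0 0.65 186 0 z99 0.005 high pts y max  z
```

```bash
python3 - <<'E'
from h import *
for f in ('w1','t0'):
    d=load(f);C=cloud(d)
    for z in np.arange(.05,.5,.05):
        m=(d['depth']>0)&(C[...,2]>z)&(C[...,2]<z+.05)&(C[...,0]>.2)&(C[...,0]<.8)&(C[...,1]<-.2)
        if f=='w1': m[235:]=False
        P=C[m]
        if len(P)>3: print(f,z.round(2),len(P),'xmax',P[:,0].max().round(3),'ymax',P[:,1].max().round(3),'xmin',P[:,0].min().round(3))
E
```

```text
t0 0.05 169 xmax 0.8 ymax -0.25 xmin 0.205
t0 0.1 127 xmax 0.8 ymax -0.25 xmin 0.745
t0 0.15 64 xmax 0.798 ymax -0.262 xmin 0.735
t0 0.2 42 xmax 0.799 ymax -0.247 xmin 0.76
```

Call:
jog_arm(
  rows=[
    [[0.1,-0.5,-5],[0,0,-0.5],0.75],
    [[0.1,-0.5,-10],[0,0,-0.5],0.75],
    [[0.1,-0.5,-14],[0,0,-0.5],0.75],
    [[0.1,-0.5,-14],[0,0,-0.5],0.75],
  ],
)

```text
clock: 3.32
position: [0.5417, -0.3349, 0.0542]
ee_rot: [-0.371, -3.114, -0.004]
force: [-0.7, -0.7, 0.4]
width: 0.746
gripper_force: 0.0
```

```bash
python3 - <<'E'
from h import *
tool()
E
```

```text
t 3.33 pos [ 541.7 -334.9   54.2] close 76.4 z [-0.005  0.003 -1.   ] J [ 0.18  0.67  0.44  1.73 -0.36  0.83  2.12] w 0.746 F [-0.7 -0.7  0.4]
```

Call:
jog_arm(
  rows=[
    [[0.1,0,-3],[0,0,0],0.75],
    [[0.1,0,-5],[0,0,0],0.75],
    [[0.1,0,-5],[0,0,0],0.75],
    [[0.1,0,-5],[0,0,0],0.4],
    [[0.1,0,-5],[0,0,0],0.4],
    [[0.1,0,-5],[0,0,0],0.4],
    [[0.1,0,-5],[0,0,0],0.4],
  ],
  newtons=15,
)

```text
clock: 4.2
position: [0.545, -0.3372, 0.0079]
ee_rot: [0.372, 3.118, -0.0]
force: [0.3, 0.8, 7.1]
width: 0.562
gripper_force: 15.0
```

```bash
python3 - <<'E'
from h import *
tool()
E
```

```text
t 4.2 pos [ 545.  -337.2    7.9] close 76.4 z [ 0.002 -0.    -1.   ] J [ 0.21  0.73  0.41  1.75 -0.4   0.74  2.15] w 0.562 F [0.3 0.8 7.1]
```

Call:
jog_arm(
  rows=[
    [[0,0,4],[0,0,0],0.4],
    [[0,0,9],[0,0,0],0.4],
    [[-0.4,5,11],[0,0,3],0.4],
    [[-0.8,10,11],[0,0,6],0.4],
    [[-1.2,15,11],[0,0,9],0.4],
    [[-1.6,20,11],[0,0,11.5],0.4],
    [[-2.1,23.7,11],[0,0,11.5],0.4],
    [[-2.1,23.7,11],[0,0,11.5],0.4],
  ],
)

```text
clock: 5.2
position: [0.5231, -0.0962, 0.1168]
ee_rot: [-0.05, -3.141, -0.003]
force: [0.4, -1.3, -0.8]
width: 0.564
gripper_force: 15.0
```

```bash
python3 - <<'E'
from h import *
tool(); d=snap('wrist','w2'); C=cloud(d); tool()
print('cards',fit(d,(.523,-.1),.12,.012,.04,C)); p=d['o']['position']; print('staples',fit(d,p[:2],.045,p[2]-.02,p[2]+.018,C))
print('stamp',fit(d,(.673,-.055),.04,.008,.024,C), fit(d,(.673,-.055),.04,.03,.08,C))
t=snap('top','t1'); print('top',fit(t,p[:2],.045,p[2]-.02,p[2]+.018))
E
```

```text
t 5.2 pos [523.1 -96.2 116.8] close 88.2 z [-0.     0.002 -1.   ] J [-0.24  0.43  0.43  1.96 -0.24  0.81  1.87] w 0.564 F [ 0.4 -1.3 -0.8]
t 5.25 pos [523.4 -98.6 117. ] close 88.0 z [ 0.  0. -1.] J [-0.24  0.43  0.43  1.95 -0.24  0.81  1.87] w 0.568 F [-0.5  0.  -0.9]
cards (array([519.1, -99.2], dtype=float32), np.float32(149.5), np.float32(101.3), np.float32(88.2), np.float64(0.0234), 19696)
staples (array([520. , -96.4], dtype=float32), np.float32(84.5), np.float32(35.0), np.float32(88.3), np.float64(0.1283), 9133)
stamp (array([672.8, -55.5], dtype=float32), np.float32(46.0), np.float32(30.3), np.float32(127.6), np.float64(0.0169), 1144) (array([667.1, -55.5], dtype=float32), np.float32(7.9), np.float32(1.6), np.float32(92.0), np.float64(0.0305), 19)Traceback (most recent call last):
  File "<stdin>", line 5, in <module>
  File "h.py", line 27, in fit
    k=1+np.argmax(st[1:,4]); P=C[l==k]
        ~~~~~~~~~^^^^^^^^^^
    return _wrapfunc(a, 'argmax', axis=axis, out=out, **kwds)
    return bound(*args, **kwds)
ValueError: attempt to get argmax of an empty sequence
```

View pics/w2.png

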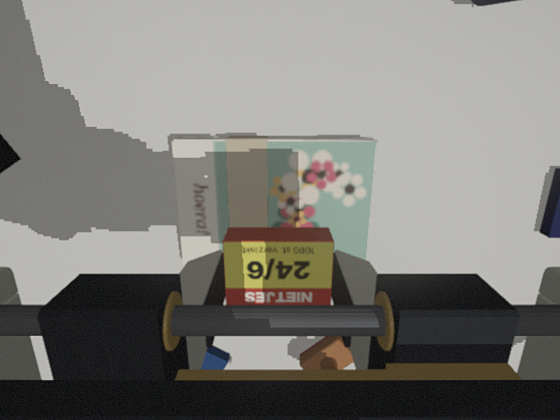

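The staples are held straight between the fingers at (278,265), above the cards.

Call:
jog_arm(
  rows=[
    [[0.2,-0.1,-4],[0,0,0],0.4],
    [[0.2,-0.1,-7],[0,0,0],0.4],
    [[0.2,-0.1,-8],[0,0,0],0.4],
    [[0.2,-0.1,-8.5],[0,0,0],0.4],
    [[0.2,-0.1,-8.6],[0,0,0],0.4],
    [[0.2,-0.1,-8.6],[0,0,0],0.4],
  ],
)

```text
clock: 6.05
position: [0.526, -0.1011, 0.0315]
ee_rot: [0.058, 3.14, 0.0]
force: [0.1, -0.1, -0.7]
width: 0.566
gripper_force: 15.0
```

```bash
python3 - <<'E'
from h import *
tool()
E
```

```text
t 6.05 pos [ 526.  -101.1   31.5] close 87.9 z [ 0.001 -0.    -1.   ] J [-0.17  0.56  0.37  2.01 -0.33  0.63  1.94] w 0.566 F [ 0.1 -0.1 -0.7]
```

Call:
jog_arm(
  rows=[
    [[0,0.1,-0.1],[0,0,0],0.4],
    [[0,0.1,-0.2],[0,0,0],0.4],
    [[0,0.1,-0.2],[0,0,0],0.72],
    [[0,0.1,-0.2],[0,0,0],0.72],
    [[0,0.1,-0.2],[0,0,0],0.72],
    [[0,0.1,3],[0,0,0],0.72],
    [[0,0.1,8],[0,0,0],0.72],
    [[0,0.1,13],[0,0,0],0.6],
  ],
)

```text
clock: 7.05
position: [0.525, -0.0999, 0.1619]
ee_rot: [-0.059, -3.14, 0.0]
force: [0.8, 0.9, 0.4]
width: 0.653
gripper_force: 0.0
```

Call:
jog_arm(
  rows=[
    [[0,0,3],[0,0,10],0.55],
    [[3,1,3],[0,0,20],0.55],
    [[8,3,3],[0,0,30],0.55],
    [[12,4.5,3],[0,0,38],0.55],
    [[12,4.5,3],[0,0,40],0.55],
    [[12,4.5,3],[0,0,40],0.55],
    [[12,4.5,3],[0,0,40],0.55],
  ],
)

```text
clock: 7.92
position: [0.6444, -0.0558, 0.1908]
ee_rot: [1.016, -2.972, 0.0]
force: [0.1, 0.2, 0.6]
width: 0.549
gripper_force: 0.0
```

```bash
python3 - <<'E'
from h import *
tool(); d=snap('wrist','w3'); C=cloud(d)
print('stamp',fit(d,(.673,-.055),.04,.008,.024,C), fit(d,(.673,-.055),.04,.028,.08,C))
t=snap('top','t1'); C=cloud(t); print('top staples',fit(t,(.523,-.1),.05,.03,.06,C)); print('stamp',fit(t,(.673,-.055),.04,.025,.08,C))
E
```

```text
t 7.92 pos [644.4 -55.8 190.8] close 127.7 z [-0.001 -0.    -1.   ] J [-0.19  0.51  0.3   1.58 -0.16  1.08  2.38] w 0.549 F [0.1 0.2 0.6]
stamp (array([674.3, -55.3], dtype=float32), np.float32(46.0), np.float32(29.6), np.float32(129.6), np.float64(0.0171), 924) (array([674.3, -55.2], dtype=float32), np.float32(26.4), np.float32(26.4), np.float32(12.3), np.float64(0.0625), 746)Traceback (most recent call last):
  File "<stdin>", line 4, in <module>
  File "h.py", line 27, in fit
    k=1+np.argmax(st[1:,4]); P=C[l==k]
        ~~~~~~~~~^^^^^^^^^^
    return _wrapfunc(a, 'argmax', axis=axis, out=out, **kwds)
    return bound(*args, **kwds)
ValueError: attempt to get argmax of an empty sequence
```

View pics/w3.png

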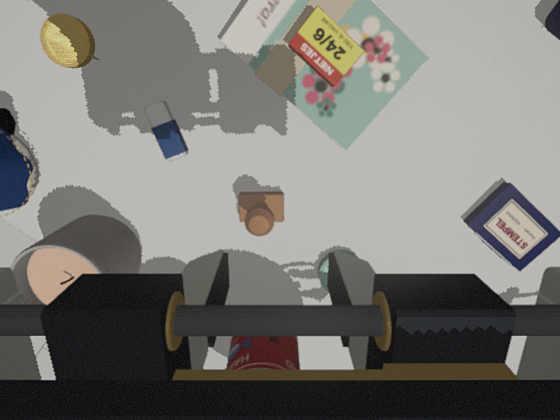

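```bash
python3 - <<'E'
from h import *
c=np.array([.6743,-.0553]); a=np.radians(129.6); u=np.array([np.cos(a),np.sin(a)]); n=np.array([-u[1],u[0]])
for f in('t0','w3','w2'):
    d=load(f);C=cloud(d);m=(d['depth']>0)&(C[...,2]>.03)&(C[...,2]<.4)
    if f[0]=='w': m[240:]=False
    P=C[m];q=P[:,:2]-c; A,B=abs(q@u),abs(q@n); k=(np.hypot(*q.T)>.03)&(A<.14)&(B<.09)
    print(f,k.sum(), P[k][::max(1,k.sum()//8)].round(3).tolist())
    if f!='t0': continue
    m=(d['depth']>0)&(C[...,2]>.07)&(C[...,0]>.6)&(C[...,0]<.9)&(C[...,1]<.15); P=C[m]; print(P[np.argmin(np.hypot(*(P[:,:2]-c).T))])
E
```

```text
t0 65 [[0.813, -0.086, 0.078], [0.794, -0.072, 0.076], [0.79, -0.065, 0.074], [0.791, -0.063, 0.065], [0.79, -0.066, 0.059], [0.79, -0.066, 0.054], [0.79, -0.064, 0.047], [0.792, -0.065, 0.036], [0.792, -0.068, 0.03]]
[ 0.7866069  -0.04380328  0.0745354 ]
w3 46 [[0.776, -0.152, 0.031], [0.777, -0.15, 0.032], [0.778, -0.15, 0.034], [0.777, -0.151, 0.039], [0.777, -0.148, 0.035], [0.777, -0.151, 0.04], [0.778, -0.148, 0.034], [0.776, -0.151, 0.045], [0.777, -0.148, 0.039], [0.779, -0.145, 0.032]]
w2 0 []
```

Call:
jog_arm(
  rows=[
    [[3,0,0],[0,0,2],0.55],
    [[3,0,-5],[0,0,2],0.55],
    [[3,0,-10],[0,0,2],0.55],
    [[3,0,-10],[0,0,2],0.55],
  ],
)

```text
clock: 8.52
position: [0.6721, -0.0547, 0.0873]
ee_rot: [1.068, -2.947, -0.004]
force: [0.3, -0.4, 0.6]
width: 0.547
gripper_force: 0.0
```

```bash
python3 - <<'E'
from h import *
tool()
E
```

```text
t 8.53 pos [672.1 -54.7  87.3] close 129.8 z [-0.008  0.    -1.   ] J [-0.16  0.65  0.26  1.6  -0.2   0.93  2.43] w 0.547 F [ 0.3 -0.4  0.6]
```

Call:
jog_arm(
  rows=[
    [[0.1,0,-3],[0,0,0],0.55],
    [[0.1,0,-6],[0,0,0],0.55],
    [[0.1,0,-6],[0,0,0],0.55],
    [[0.1,0,-6],[0,0,0],0.1],
    [[0.1,0,-6],[0,0,0],0.1],
    [[0.1,0,-6],[0,0,0],0.1],
    [[0.1,0,-6],[0,0,0],0.1],
    [[0.1,0,-6],[0,0,0],0.1],
  ],
)

```text
clock: 9.52
position: [0.677, -0.0548, 0.0319]
ee_rot: [-1.071, 2.952, -0.0]
force: [-1.3, 0.8, 6.6]
width: 0.261
gripper_force: 15.0
```

```bash
python3 - <<'E'
from h import *
tool()
E
```

```text
t 9.53 pos [677.  -54.8  31.9] close 129.9 z [ 0.001  0.    -1.   ] J [-0.15  0.72  0.24  1.63 -0.22  0.82  2.45] w 0.261 F [-1.3  0.8  6.6]
```

Call:
jog_arm(
  rows=[
    [[0,0,3],[0,0,0],0.1],
    [[0,0,8],[0,0,0],0.1],
    [[-3,4,11],[0,0,-8],0.1],
    [[-6,9,12],[0,0,-17],0.1],
    [[-9,14,12],[0,0,-26],0.1],
    [[-12,19,12],[0,0,-35],0.1],
    [[-14.3,22.7,12],[0,0,-41.8],0.1],
    [[-14.3,22.7,12],[0,0,-41.8],0.1],
  ],
)

```text
clock: 10.52
position: [0.531, 0.1766, 0.1507]
ee_rot: [-0.044, -3.14, -0.003]
force: [0.7, -0.8, -0.4]
width: 0.262
gripper_force: 15.0
```

```bash
python3 - <<'E'
from h import *
d=snap('wrist','w4'); tool(); C=cloud(d); d['depth'][270:]=0
print(fit(d,(.531,.171),.08,.006,.03,C)); p=d['o']['position'];print(p)
m=d['depth']>0
print('base',fit(d,p[:2],.045,p[2]-.04,p[2]-.008,C))
t=snap('top','t2'); C=cloud(t); print('staples',fit(t,(.523,-.1),.05,.03,.06,C)); print('pad',fit(t,(.531,.171),.08,.006,.03,C))
E
```

```text
t 10.57 pos [532.5 174.  150.9] close 88.3 z [-0.     0.001 -1.   ] J [-0.75  0.43  0.46  1.86 -0.24  0.91  1.37] w 0.264 F [-0.  -0.7 -0.2]
(array([530.4, 169.9], dtype=float32), np.float32(87.0), np.float32(57.4), np.float32(88.4), np.float64(0.0132), 5592)
[0.53102731 0.17661499 0.15065566]
base (array([525.1, 176.3], dtype=float32), np.float32(46.1), np.float32(23.0), np.float32(88.6), np.float64(0.1357), 2800)
staples (array([ 523.8, -100.2], dtype=float32), np.float32(52.1), np.float32(36.5), np.float32(88.2), np.float64(0.0383), 345)
pad (array([519., 166.], dtype=float32), np.float32(73.2), np.float32(37.4), np.float32(91.6), np.float64(0.0106), 411)
```

View pics/w4.png

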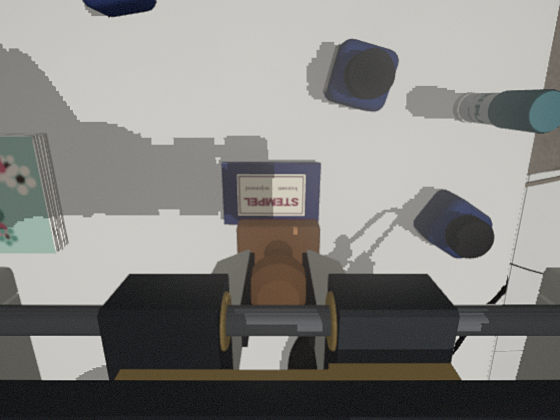

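The stamp is held upright with its base at (278,240), parallel to the pad at (270,190). Top-camera check: the staples sit within 1 mm of the cards' centre.

Call:
jog_arm(
  rows=[
    [[0,-0.2,-4],[0,0,0],0.1],
    [[0,-0.2,-8],[0,0,0],0.1],
    [[0,-0.2,-10],[0,0,0],0.1],
    [[0,-0.2,-10.2],[0,0,0],0.1],
    [[0,-0.2,-10.2],[0,0,0],0.1],
  ],
)

```text
clock: 11.25
position: [0.5344, 0.1692, 0.0494]
ee_rot: [0.055, 3.14, 0.0]
force: [-0.3, 0.6, 0.3]
width: 0.262
gripper_force: 15.0
```

```bash
python3 - <<'E'
from h import *
tool()
E
```

```text
t 11.25 pos [534.4 169.2  49.4] close 88.0 z [ 0.001  0.    -1.   ] J [-0.68  0.56  0.39  1.94 -0.32  0.7   1.44] w 0.262 F [-0.3  0.6  0.3]
```

Call:
jog_arm(
  rows=[
    [[0,0.1,-0.3],[0,0,0],0.1],
    [[0,0.1,-0.5],[0,0,0],0.1],
    [[0,0.1,-0.6],[0,0,0],0.1],
    [[0,0.1,-0.6],[0,0,0],0.1],
  ],
)

```text
clock: 11.75
position: [0.5338, 0.1715, 0.044]
ee_rot: [0.052, 3.14, 0.002]
force: [-2.8, -0.9, 11.3]
width: 0.259
gripper_force: 15.0
```

```bash
python3 - <<'E'
from h import *
tool()
E
```

```text
t 11.75 pos [533.8 171.5  44. ] close 88.1 z [ 0.001  0.001 -1.   ] J [-0.68  0.57  0.39  1.94 -0.33  0.69  1.45] w 0.259 F [-2.8 -0.9 11.3]
```

Contact is as expected (11 N). Release and rise.

Call:
jog_arm(
  rows=[
    [[0,0,0.1],[0,0,0],0.15],
    [[0,0,0.1],[0,0,0],0.5],
    [[0,0,0.1],[0,0,0],0.55],
    [[0,0,0.1],[0,0,0],0.55],
    [[0,0,3],[0,0,0],0.55],
    [[0,0,8],[0,0,0],0.55],
    [[0,0,13],[0,0,0],0.55],
    [[-1,4,15],[0,0,0],0.55],
  ],
)

```text
clock: 12.75
position: [0.5258, 0.2083, 0.1961]
ee_rot: [0.063, 3.136, 0.001]
force: [1.4, 0.8, -0.3]
width: 0.549
gripper_force: 0.0
```

Call:
jog_arm(
  rows=[
    [[-3,4,0],[0,0,0],0.6],
    [[-6,8,0],[0,0,0],0.6],
    [[-6.6,12.5,0],[0,0,0],0.6],
    [[-6.6,12.5,0],[0,0,0],0.6],
    [[-6.6,12.5,0],[0,0,0],0.6],
  ],
)

```text
clock: 13.38
position: [0.4575, 0.3353, 0.1925]
ee_rot: [-0.053, -3.141, 0.001]
force: [-0.4, -0.5, -0.3]
width: 0.599
gripper_force: 0.0
```

```bash
python3 - <<'E'
from h import *
tool(); d=snap('wrist','w5'); tool(); C=cloud(d); d['depth'][275:]=0
print('glue',fit(d,(.46,.34),.03,.08,.11,C)); print('bottle',fit(d,(.56,.332),.045,.02,.042,C))
t=snap('top','t3'); C=cloud(t); print('stamp',fit(t,(.531,.171),.05,.02,.035,C)); print('stampall',fit(t,(.531,.171),.05,.02,.1,C)); print('pad',fit(t,(.531,.171),.08,.006,.018,C)); 
E
```

```text
t 13.38 pos [457.5 335.3 192.5] close 88.1 z [-0.    -0.001 -1.   ] J [-1.06  0.39  0.45  1.79 -0.2   1.01  1.01] w 0.599 F [-0.4 -0.5 -0.3]
t 13.43 pos [457.9 334.7 192.6] close 88.0 z [ 0.    -0.001 -1.   ] J [-1.06  0.39  0.45  1.79 -0.2   1.01  1.01] w 0.601 F [-0.2 -0.4  0.8]
glue (array([460.3, 340.8], dtype=float32), np.float32(25.9), np.float32(25.4), np.float32(39.8), np.float64(0.0954), 938)
bottle (array([542.4, 332.5], dtype=float32), np.float32(51.2), np.float32(21.1), np.float32(92.1), np.float64(0.0336), 606)
stamp (array([531.4, 172.4], dtype=float32), np.float32(46.4), np.float32(29.9), np.float32(87.2), np.float64(0.0262), 148)
stampall (array([531.4, 172.4], dtype=float32), np.float32(46.4), np.float32(29.9), np.float32(87.2), np.float64(0.0295), 262)
pad (array([531. , 171.5], dtype=float32), np.float32(87.0), np.float32(61.4), np.float32(88.0), np.float64(0.0105), 565)
```

View pics/w5.png

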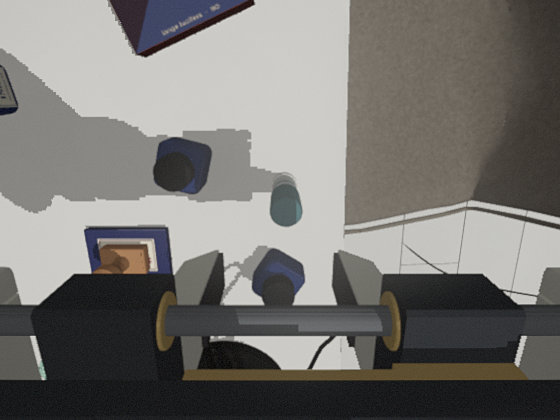

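The stamp stands centred on the pad at (120,262). The glue stick is at (286,205), with the target bottle at (278,270) behind it.

The lamp's elbow hangs at z≈0.3 next to the target bottle, so the bottle needs a tilted grasp. The glue stick stands in the way of that, so I'll set it aside first, not at its goal, and place it last.

Call:
jog_arm(
  rows=[
    [[0.2,0.6,-4],[0,0,0],0.6],
    [[0.2,0.6,-9],[0,0,0],0.6],
    [[0.2,0.6,-13],[0,0,0],0.6],
    [[0.2,0.6,-14.7],[0,0,0],0.6],
    [[0.2,0.6,-14.7],[0,0,0],0.1],
    [[0.2,0.6,-14.7],[0,0,0],0.1],
    [[0.2,0.6,-14.7],[0,0,0],0.1],
    [[0.2,0.6,-14.7],[0,0,0],0.1],
  ],
)

```text
clock: 14.48
position: [0.4601, 0.3428, 0.0469]
ee_rot: [0.053, 3.14, 0.003]
force: [-0.5, 0.3, 6.2]
width: 0.275
gripper_force: 15.0
```

```bash
python3 - <<'E'
from h import *
tool()
E
```

```text
t 14.47 pos [460.1 342.8  46.9] close 88.1 z [ 0.002  0.002 -1.   ] J [-0.99  0.58  0.37  1.91 -0.31  0.71  1.09] w 0.275 F [-0.5  0.3  6.2]
```

Call:
jog_arm(
  rows=[
    [[0,0,4],[0,0,0],0.1],
    [[0,-1,9],[0,0,0],0.1],
    [[-1,-7,10],[0,0,0],0.1],
    [[-2,-13,10],[0,0,0],0.1],
    [[-3,-19,10],[0,0,0],0.1],
    [[-4,-25,10],[0,0,0],0.1],
    [[-5,-31,10],[0,0,0],0.1],
    [[-5,-36,10],[0,0,0],0.1],
  ],
)

```text
clock: 15.48
position: [0.4084, -0.0198, 0.1462]
ee_rot: [0.054, 3.141, 0.002]
force: [1.2, -0.3, 0.4]
width: 0.275
gripper_force: 15.0
```

Call:
jog_arm(
  rows=[
    [[0,-5,0],[0,0,0],0.1],
    [[0,-9,0],[0,0,0],0.1],
    [[0,-9.3,-3],[0,0,0],0.1],
    [[0,-9.3,-7],[0,0,0],0.1],
    [[0,-9.3,-8.5],[0,0,0],0.1],
    [[0,-9.3,-9],[0,0,0],0.1],
    [[0,-9.3,-9],[0,0,0],0.1],
  ],
)

```text
clock: 16.35
position: [0.4096, -0.1109, 0.0561]
ee_rot: [0.053, 3.141, 0.0]
force: [0.3, 0.3, -0.4]
width: 0.274
gripper_force: 15.0
```

```bash
python3 - <<'E'
from h import *
tool()
E
```

```text
t 16.35 pos [ 409.6 -110.9   56.1] close 88.1 z [ 0.  0. -1.] J [-0.26  0.4   0.51  2.26 -0.37  0.56  2.07] w 0.274 F [ 0.3  0.3 -0.4]
```

Call:
jog_arm(
  rows=[
    [[0,0,-0.5],[0,0,0],0.1],
    [[0,0,-0.9],[0,0,0],0.1],
    [[0,0,-1],[0,0,0],0.1],
    [[0,0,-1],[0,0,0],0.1],
  ],
)

```text
clock: 16.85
position: [0.4101, -0.1108, 0.0464]
ee_rot: [0.053, 3.139, 0.001]
force: [-2.5, 0.4, 13.4]
width: 0.274
gripper_force: 15.0
```

Call:
jog_arm(
  rows=[
    [[0,0,0.1],[0,0,0],0.2],
    [[0,0,0.1],[0,0,0],0.5],
    [[0,0,0.1],[0,0,0],0.55],
    [[0,0,0.1],[0,0,0],0.55],
    [[0,0,5],[0,0,0],0.55],
    [[0,0,11],[0,0,0],0.6],
    [[1,3,17],[0,0,0],0.8],
    [[2,8,19],[0,0,0],1],
  ],
)

```text
clock: 17.85
position: [0.4308, -0.0316, 0.2389]
ee_rot: [0.059, 3.136, 0.001]
force: [1.5, 0.7, -0.4]
width: 0.767
gripper_force: 0.0
```

```bash
python3 - <<'E'
from h import *
from scipy.spatial.transform import Rotation as Ro
tool()
L=np.array([-.576,-.817]); ax=np.array([-L[1],L[0],0])
for f in (.25,.5,.75,1): print(((Ro.from_rotvec(ax*np.radians(22*f))*Ro.from_euler('z',56.7*f,degrees=True)).as_rotvec(degrees=True)).round(1))
E
```

```text
t 17.85 pos [430.8 -31.6 238.9] close 87.8 z [ 0.005  0.001 -1.   ] J [-0.64  0.09  0.65  2.04 -0.06  1.03  1.58] w 0.767 F [ 1.5  0.7 -0.4]
[ 4.1 -3.7 14.2]
[ 7.2 -8.4 28.3]
[  9.3 -14.1  42.2]
[ 10.2 -20.5  56. ]
```

Call:
jog_arm(
  rows=[
    [[1,4,0],[2.1,-1.9,7],1],
    [[2,8,0],[4.1,-3.7,14.2],1],
    [[3,12,0],[5.7,-6,21],1],
    [[4,16,0],[7.2,-8.4,28.3],1],
    [[5,20,0],[8.3,-11.2,35],1],
    [[6,24,-1],[9.3,-14.1,42.2],1],
    [[8,28,-3],[9.8,-17.3,49],1],
    [[9.4,31.2,-5],[10.2,-20.5,56],1],
  ],
)

```text
clock: 18.85
position: [0.5237, 0.283, 0.1852]
ee_rot: [-1.29, 2.472, 0.25]
force: [0.9, 0.6, 0.7]
width: 1.001
gripper_force: 0.0
```

Call:
jog_arm(
  rows=[
    [[0,0,0],[0,0,0],1],
    [[0,0,0],[0,0,0],1],
  ],
)

```text
clock: 19.1
position: [0.5234, 0.2802, 0.1857]
ee_rot: [-1.282, 2.48, 0.249]
force: [-0.1, -0.8, -0.5]
width: 1.001
gripper_force: 0.0
```

```bash
python3 - <<'E'
from h import *
tool(); d=snap('wrist','w6'); tool(); C=cloud(d); d['depth'][275:]=0
print('bottle',fit(d,(.56,.332),.045,.015,.042,C),fit(d,(.56,.332),.045,.048,.07,C))
t=snap('top','t4');C=cloud(t);print(fit(t,(.41,-.11),.04,.08,.11,C)); print(fit(t,(.56,.332),.045,.02,.045,C),fit(t,(.56,.332),.045,.048,.07,C))
E
```

```text
t 19.1 pos [523.4 280.2 185.7] close 144.7 z [ 0.215  0.305 -0.928] J [-0.71  0.27  0.29  2.03 -0.5   0.57  2.47] w 1.001 F [-0.1 -0.8 -0.5]
t 19.15 pos [523.6 280.2 186.2] close 144.7 z [ 0.216  0.305 -0.927] J [-0.71  0.27  0.29  2.03 -0.5   0.57  2.47] w 1.002 F [ 0.8  0.  -0.6]
bottle (array([559.5, 329. ], dtype=float32), np.float32(46.3), np.float32(43.0), np.float32(145.2), np.float64(0.0352), 1392) (array([560.3, 330.8], dtype=float32), np.float32(31.9), np.float32(31.9), np.float32(94.8), np.float64(0.0578), 980)
(array([ 409.6, -111. ], dtype=float32), np.float32(24.6), np.float32(24.5), np.float32(91.6), np.float64(0.0929), 115)Traceback (most recent call last):
  File "<stdin>", line 4, in <module>
  File "h.py", line 27, in fit
    k=1+np.argmax(st[1:,4]); P=C[l==k]
        ~~~~~~~~~^^^^^^^^^^
    return _wrapfunc(a, 'argmax', axis=axis, out=out, **kwds)
    return bound(*args, **kwds)
ValueError: attempt to get argmax of an empty sequence
```

View pics/w6.png

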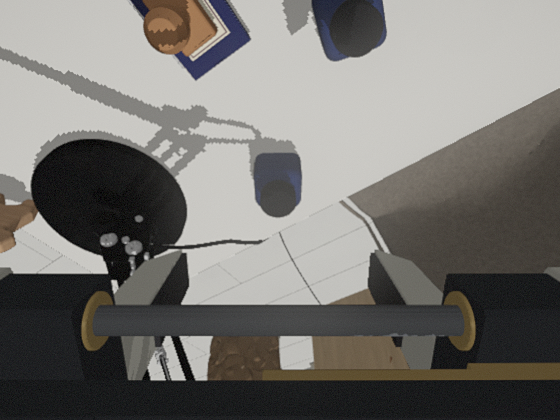

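The target bottle is at (278,185), clear of the lamp base at (110,200). The stamp stands on the pad at (185,30).

Call:
jog_arm(
  rows=[
    [[1.2,1.7,-5.1],[0,0,0],0.8],
    [[2.4,3.4,-10.2],[0,0,0],0.8],
    [[3,4.2,-13],[0,0,0],0.8],
    [[3,4.2,-13],[0,0,0],0.8],
  ],
)

```text
clock: 19.7
position: [0.5527, 0.3225, 0.0543]
ee_rot: [-1.284, 2.481, 0.25]
force: [0.2, -0.1, -0.2]
width: 0.797
gripper_force: 0.0
```

```bash
python3 - <<'E'
from h import *
tool()
E
```

```text
t 19.7 pos [552.7 322.5  54.3] close 144.8 z [ 0.213  0.305 -0.928] J [-0.58  0.52  0.08  2.04 -0.72  0.31  2.67] w 0.797 F [ 0.2 -0.1 -0.2]
```

Call:
jog_arm(
  rows=[
    [[0,0,0],[0,0,-4],0.8],
    [[0.4,0.5,-1.5],[0,0,-4],0.8],
    [[0.8,1,-3],[0,0,-4],0.8],
    [[0.8,1,-3],[0,0,-4],0.8],
  ],
)

```text
clock: 20.2
position: [0.5611, 0.333, 0.0244]
ee_rot: [-1.196, 2.518, 0.233]
force: [0.5, -0.5, 0.1]
width: 0.803
gripper_force: 0.0
```

```bash
python3 - <<'E'
from h import *
tool()
E
```

```text
t 20.2 pos [561.1 333.   24.4] close 140.8 z [ 0.235  0.29  -0.928] J [-0.58  0.58  0.05  2.03 -0.77  0.22  2.64] w 0.803 F [ 0.5 -0.5  0.1]
```

Call:
jog_arm(
  rows=[
    [[0.3,0.4,-1.5],[0,0,0],0.8],
    [[0.3,0.4,-1.5],[0,0,0],0.8],
    [[0.3,0.4,-1.5],[0,0,0],0.4],
    [[0.3,0.4,-1.5],[0,0,0],0.4],
    [[0.3,0.4,-1.5],[0,0,0],0.4],
    [[0.3,0.4,-1.5],[0,0,0],0.4],
  ],
  newtons=20,
)

```text
clock: 20.95
position: [0.5644, 0.3372, 0.0111]
ee_rot: [-1.195, 2.516, 0.232]
force: [-0.2, -1.3, 1.9]
width: 0.512
gripper_force: 19.4
```

```bash
python3 - <<'E'
from h import *
tool()
E
```

```text
t 20.95 pos [564.4 337.2  11.1] close 140.8 z [ 0.237  0.29  -0.927] J [-0.56  0.61  0.02  2.03 -0.78  0.19  2.65] w 0.512 F [-0.2 -1.3  1.9]
```

Call:
jog_arm(
  rows=[
    [[-1.2,-1.7,5.1],[0,0,0],0.4],
    [[-2.4,-3.4,10.2],[0,0,0],0.4],
    [[-3.4,-5.5,14.5],[0,0,0],0.4],
    [[-3.6,-10,14.5],[0,0,-8],0.4],
    [[-3.6,-15,14.5],[0,0,-18],0.4],
    [[-3.4,-20,14.5],[0,0,-28],0.4],
    [[-3.2,-25,14.5],[0,0,-38],0.4],
    [[-3,-30.2,12],[0,0,-48],0.4],
  ],
)

```text
clock: 21.95
position: [0.5352, 0.0348, 0.132]
ee_rot: [-0.062, 2.754, 0.015]
force: [0.9, 0.7, -1.5]
width: 0.511
gripper_force: 19.3
```

Call:
jog_arm(
  rows=[
    [[0,0,-3],[0,0,-4.7],0.4],
    [[0,0,-4],[0,0,-4.7],0.4],
    [[0,0,-4],[0,0,-4.7],0.4],
  ],
)

```text
clock: 22.32
position: [0.5336, 0.0349, 0.09]
ee_rot: [0.046, 2.759, -0.009]
force: [0.4, -0.3, -1.5]
width: 0.51
gripper_force: 19.3
```

```bash
python3 - <<'E'
from h import *
tool(); d=snap('wrist','w7'); tool(); C=cloud(d); d['depth'][290:]=0
p=d['o']['position']; 
print('cap',fit(d,(.527,.036),.06,p[2]+.03,p[2]+.055,C)); print('bottle',fit(d,(.527,.036),.06,p[2]-.02,p[2]+.028,C))
E
```

```text
t 22.32 pos [533.6  34.9  90. ] close 88.1 z [ 0.372 -0.013 -0.928] J [-0.68  0.35  0.57  2.32 -0.65  0.18  1.98] w 0.51 F [ 0.4 -0.3 -1.5]
t 22.38 pos [534.1  34.9  90.7] close 88.1 z [ 0.373 -0.012 -0.928] J [-0.68  0.35  0.57  2.32 -0.65  0.18  1.98] w 0.515 F [ 0.2  0.4 -1.5]
cap (array([493.5,  66.3], dtype=float32), np.float32(39.3), np.float32(11.7), np.float32(175.2), np.float64(0.122), 148)
bottle (array([513.4,  35.4], dtype=float32), np.float32(81.4), np.float32(24.7), np.float32(87.2), np.float64(0.1073), 9557)
```

View pics/w7.png

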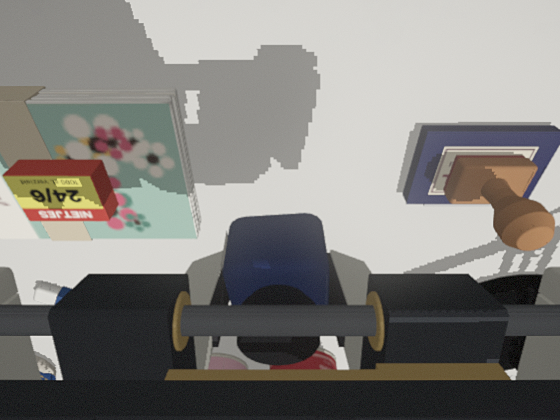

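The bottle is held square at (277,260). Lowering in steps because joint 6 is near its limit.

Call:
jog_arm(
  rows=[
    [[0,0,-2],[0,0,0],0.4],
    [[0,0,-4],[0,0,0],0.4],
    [[0,0,-4],[0,0,0],0.4],
  ],
)

```text
clock: 22.75
position: [0.5354, 0.0355, 0.0525]
ee_rot: [0.046, 2.758, -0.007]
force: [0.3, 0.1, -1.8]
width: 0.511
gripper_force: 19.4
```

```bash
python3 - <<'E'
from h import *
tool()
E
```

```text
t 22.75 pos [535.4  35.5  52.5] close 88.1 z [ 0.374 -0.011 -0.927] J [-0.61  0.44  0.49  2.34 -1.32  0.12  2.63] w 0.511 F [ 0.3  0.1 -1.8]
```

Call:
jog_arm(
  rows=[
    [[0,0,2],[0,0,0],0.4],
    [[0,0,5],[0,0,0],0.4],
    [[3,-2,6],[0,0,0],0.4],
    [[6,-4,6],[0,0,0],0.4],
    [[9,-6,6],[0,0,0],0.4],
    [[12,-9,6],[0,0,0],0.4],
    [[12.7,-9.5,4],[0,0,0],0.4],
    [[12.7,-9.5,2],[0,0,0],0.4],
  ],
)

```text
clock: 23.75
position: [0.663, -0.0605, 0.0727]
ee_rot: [0.046, 2.757, -0.009]
force: [-0.8, 0.9, -1.6]
width: 0.512
gripper_force: 19.4
```

```bash
python3 - <<'E'
from h import *
tool()
E
```

```text
t 23.75 pos [663.  -60.5  72.7] close 88.1 z [ 0.375 -0.013 -0.927] J [-0.52  0.61  0.75  2.04 -1.12  0.45  2.58] w 0.512 F [-0.8  0.9 -1.6]
```

Call:
jog_arm(
  rows=[
    [[0,0,-2],[0,0,0],0.4],
    [[0,0,-4],[0,0,0],0.4],
    [[0,0,-5],[0,0,0],0.4],
    [[0,0,-5],[0,0,0],0.4],
  ],
)

```text
clock: 24.25
position: [0.6617, -0.0597, 0.0223]
ee_rot: [0.046, 2.759, -0.008]
force: [-0.0, 0.0, -1.2]
width: 0.507
gripper_force: 19.4
```

```bash
python3 - <<'E'
from h import *
tool()
E
```

```text
t 24.25 pos [661.7 -59.7  22.3] close 88.1 z [ 0.373 -0.012 -0.928] J [-0.37  0.65  0.53  2.06 -1.24  0.31  2.71] w 0.507 F [-0.   0.  -1.2]
```

Call:
jog_arm(
  rows=[
    [[0,0,0],[0,0,-5],0.4],
    [[0,0,-0.6],[0,0,-8],0.4],
    [[0,0,-1.1],[0,0,-8],0.4],
    [[0,0,-1.2],[0,0,-8],0.4],
    [[0,0,-1.2],[0,0,-8],0.4],
  ],
)

```text
clock: 24.88
position: [0.6624, -0.0588, 0.011]
ee_rot: [0.236, 2.749, -0.043]
force: [-2.1, 4.3, 5.8]
width: 0.51
gripper_force: 19.5
```

```bash
python3 - <<'E'
from h import *
tool()
E
```

```text
t 24.88 pos [662.4 -58.8  11. ] close 80.2 z [ 0.369 -0.062 -0.927] J [-0.42  0.67  0.56  2.06 -1.26  0.27  2.56] w 0.51 F [-2.1  4.3  5.8]
```

Call:
jog_arm(
  rows=[
    [[0,0,0.1],[0,0,0],0.65],
    [[0,0,0.1],[0,0,0],0.65],
    [[0,0,0.1],[0,0,0],0.65],
    [[-1.5,0.2,3.7],[0,0,0],0.65],
    [[-3.5,0.6,9],[0,0,0],0.65],
    [[-4,0.3,14],[1.7,10,0],0.7],
    [[-3,0,16],[3.6,20,0],0.7],
    [[-3,0,16],[3.6,21.7,0],0.7],
  ],
)

```text
clock: 25.88
position: [0.6327, -0.0603, 0.1726]
ee_rot: [-0.27, -3.127, 0.007]
force: [0.6, -0.4, -0.4]
width: 0.7
gripper_force: 0.0
```

```bash
python3 - <<'E'
from h import *
tool(); d=snap('wrist','w8'); tool(); C=cloud(d); d['depth'][275:]=0
print('cap',fit(d,(.655,-.058),.05,.048,.07,C)); print('bottle',fit(d,(.655,-.058),.05,.012,.042,C))
m=(d['depth']>0)&(np.hypot(C[...,0]-.655,C[...,1]+.058)<.1)&(C[...,2]>.06);print(m.sum())
E
```

```text
t 25.88 pos [632.7 -60.3 172.6] close 80.1 z [-0.003 -0.004 -1.   ] J [-0.62  0.7   1.06  1.66 -0.65  1.18  2.  ] w 0.7 F [ 0.6 -0.4 -0.4]
t 25.93 pos [633.6 -60.1 172.4] close 80.2 z [-0.009 -0.005 -1.   ] J [-0.62  0.7   1.06  1.66 -0.65  1.18  2.  ] w 0.699 F [1.5 1.4 1.1]
cap (array([655.3, -58.3], dtype=float32), np.float32(32.3), np.float32(31.8), np.float32(125.0), np.float64(0.0577), 1192)
bottle (array([654.9, -58.6], dtype=float32), np.float32(46.2), np.float32(44.8), np.float32(84.3), np.float64(0.0358), 1332)
2337
```

View pics/w8.png

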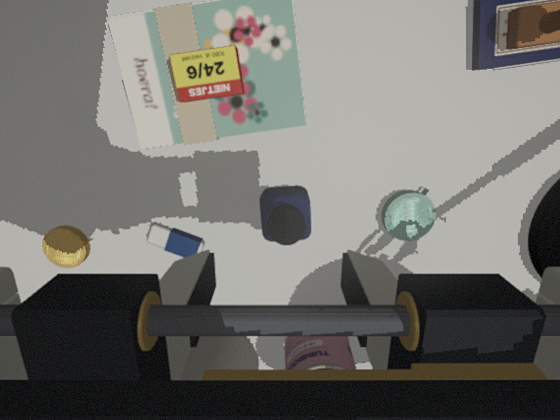

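The bottle stands upright at (286,215), aligned with the tool and clear of the mint tape at (409,215) and the eraser at (175,240).

Call:
jog_arm(
  rows=[
    [[2.2,0.2,-2],[0,0,0],0.7],
    [[2.2,0.2,-7],[0,0,0],0.7],
    [[2.2,0.2,-12],[0,0,0],0.7],
    [[2.2,0.2,-16],[0,0,0],0.7],
    [[2.2,0.2,-16.5],[0,0,0],0.7],
    [[2.2,0.2,-16.5],[0,0,0],0.4],
    [[2.2,0.2,-16.5],[0,0,0],0.4],
    [[2.2,0.2,-16.5],[0,0,0],0.4],
  ],
)

```text
clock: 26.92
position: [0.6548, -0.058, 0.0068]
ee_rot: [0.27, 3.129, -0.004]
force: [-1.8, 0.7, 7.9]
width: 0.507
gripper_force: 19.5
```

Call:
jog_arm(
  rows=[
    [[0,0,0],[0,0,0],0.4],
  ],
)

```text
clock: 27.05
position: [0.6548, -0.058, 0.0068]
ee_rot: [0.27, 3.129, -0.004]
force: [-0.6, 1.4, 6.8]
width: 0.51
gripper_force: 19.5
```

```bash
python3 - <<'E'
from h import *
tool()
E
```

```text
t 27.05 pos [654.8 -58.    6.8] close 80.1 z [ 0.001 -0.003 -1.   ] J [-0.52  0.9   0.88  1.73 -0.84  0.94  2.12] w 0.51 F [-0.6  1.4  6.8]
```

Call:
jog_arm(
  rows=[
    [[0,0,4],[0,0,0],0.4],
    [[0,0.5,8],[0,0,2],0.4],
    [[-4,3.5,8],[0,0,4],0.4],
    [[-8,6.5,8],[0,0,8],0.4],
    [[-12.8,9.4,7],[0,0,8],0.4],
    [[-12.8,9.4,4],[0,0,8],0.4],
    [[-12.8,9.4,2],[0,0,8],0.4],
    [[-12.8,9.4,2],[0,0,8],0.4],
  ],
)

```text
clock: 28.05
position: [0.525, 0.0365, 0.0246]
ee_rot: [-0.051, -3.138, 0.004]
force: [0.7, 0.0, -0.4]
width: 0.506
gripper_force: 19.5
```

```bash
python3 - <<'E'
from h import *
tool()
E
```

```text
t 28.05 pos [525.   36.5  24.6] close 88.1 z [-0.003 -0.003 -1.   ] J [-0.77  0.71  0.89  2.06 -0.82  0.77  2.17] w 0.506 F [ 0.7  0.  -0.4]
```

Call:
jog_arm(
  rows=[
    [[0.1,0,-1],[0,0,0],0.4],
    [[0.1,-0.1,-1.7],[0,0,0],0.4],
    [[0.1,-0.1,-1.9],[0,0,0],0.4],
    [[0.1,-0.1,-1.9],[0,0,0],0.4],
  ],
)

```text
clock: 28.55
position: [0.5269, 0.0351, 0.0067]
ee_rot: [-0.052, -3.14, 0.003]
force: [-3.3, 0.9, 10.7]
width: 0.505
gripper_force: 19.7
```

```bash
python3 - <<'E'
from h import *
tool()
E
```

```text
t 28.55 pos [526.9  35.1   6.7] close 88.1 z [-0.001 -0.002 -1.   ] J [-0.75  0.74  0.86  2.06 -0.85  0.74  2.2 ] w 0.505 F [-3.3  0.9 10.7]
```

Call:
jog_arm(
  rows=[
    [[0,0,0.1],[0,0,0],0.6],
    [[0,0,0.1],[0,0,0],0.68],
    [[0,0,0.1],[0,0,0],0.68],
    [[0,0,4],[0,0,0],0.68],
    [[0,0,9],[0,0,0],0.68],
    [[0,0,15],[0,0,0],0.6],
    [[-4,-4,19],[0,0,0],0.6],
    [[-8,-8,19],[0,0,0],0.6],
  ],
)

```text
clock: 29.55
position: [0.4477, -0.046, 0.1977]
ee_rot: [0.049, 3.139, -0.006]
force: [0.2, -1.3, 0.8]
width: 0.597
gripper_force: 0.0
```

Call:
jog_arm(
  rows=[
    [[-3.7,-4,0],[0,0,0],0.6],
    [[-3.7,-6.6,-2],[0,0,0],0.6],
    [[-3.7,-6.6,-2],[0,0,0],0.6],
  ],
)

```text
clock: 29.92
position: [0.4085, -0.1125, 0.1756]
ee_rot: [-0.059, -3.139, 0.003]
force: [0.2, 0.2, -0.2]
width: 0.599
gripper_force: 0.0
```

```bash
python3 - <<'E'
from h import *
tool(); d=snap('wrist','w9'); C=cloud(d); d['depth'][275:]=0
print('glue w',fit(d,(.41,-.111),.03,.08,.11,C))
t=snap('top','t9'); cv2.imwrite('pics/t9b.png',cv2.resize(t['img'][:,:,::-1],(800,600)))
C=cloud(t)
for k,c,r,lo,hi in [('bottle',(.527,.036),.05,.02,.045),('cap',(.527,.036),.05,.046,.08),('cards',(.53,-.1),.12,.012,.026),('pad',(.53,.17),.08,.006,.018),('glue',(.41,-.111),.03,.08,.11)]:
    try: print(k,*fit(t,c,r,lo,hi,C))
    except ValueError: print(k,'-')
E
```

```text
t 29.93 pos [ 408.5 -112.5  175.6] close 87.8 z [-0.002 -0.002 -1.   ] J [-0.82  0.29  1.21  2.16 -0.35  0.91  2.13] w 0.599 F [ 0.2  0.2 -0.2]
glue w (array([ 409.3, -111.3], dtype=float32), np.float32(25.7), np.float32(25.4), np.float32(86.2), np.float64(0.0954), 1074)
bottle [526.6  33.7] 45.3 44.0 91.0 0.0337 196
cap [527.2  33.8] 31.9 30.4 46.1 0.0553 157
cards [525.6 -84.3] 117.9 102.5 88.5 0.0207 1166
pad [531. 172.] 87.1 60.5 87.9 0.0106 570
glue -
```

View pics/t9b.png

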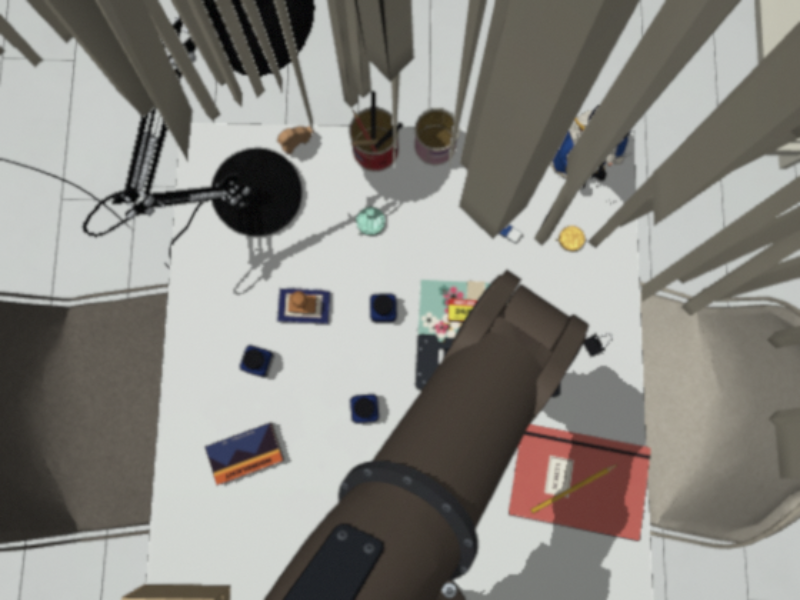

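The bottle stands square between cards and pad at (383,307), about 1–2 mm from midway. The stamp sits on the pad at (303,303), and the bystanders are undisturbed. Now the glue stick.

Call:
jog_arm(
  rows=[
    [[0.1,0.1,-5],[0,0,0],0.6],
    [[0.1,0.1,-10],[0,0,0],0.6],
    [[0.1,0.1,-12.9],[0,0,0],0.6],
    [[0.1,0.1,-12.9],[0,0,0],0.6],
    [[0.1,0.1,-12.9],[0,0,0],0.1],
    [[0.1,0.1,-12.9],[0,0,0],0.1],
    [[0.1,0.1,-12.9],[0,0,0],0.1],
    [[0.1,0.1,-12.9],[0,0,0],0.1],
  ],
  newtons=15,
)

```text
clock: 31.02
position: [0.4112, -0.1096, 0.0474]
ee_rot: [-0.051, -3.141, 0.004]
force: [0.4, 0.6, 5.6]
width: 0.277
gripper_force: 15.0
```

Call:
jog_arm(
  rows=[
    [[0,0,0],[0,0,0],0.1],
  ],
)

```text
clock: 31.15
position: [0.4112, -0.1096, 0.0474]
ee_rot: [-0.051, -3.14, 0.004]
force: [-0.0, 1.1, 9.0]
width: 0.279
gripper_force: 15.0
```

```bash
python3 - <<'E'
from h import *
tool()
E
```

```text
t 31.15 pos [ 411.2 -109.6   47.4] close 88.1 z [-0.001 -0.002 -1.   ] J [-0.5   0.51  0.87  2.28 -0.69  0.63  2.42] w 0.279 F [-0.   1.1  9. ]
```

Call:
jog_arm(
  rows=[
    [[0,0,4],[0,0,0],0.1],
    [[0,0,8],[0,0,0],0.1],
    [[1.5,5,8],[0,0,0],0.1],
    [[3.5,10,8],[0,0,0],0.1],
    [[5.2,14.6,8],[0,0,0],0.1],
    [[5.2,14.6,4],[0,0,0],0.1],
    [[5.2,14.6,1.5],[0,0,0],0.1],
    [[5.2,14.6,1.5],[0,0,0],0.1],
  ],
)

```text
clock: 32.15
position: [0.4614, 0.0361, 0.0609]
ee_rot: [-0.052, -3.136, 0.006]
force: [-0.1, -0.1, 0.1]
width: 0.276
gripper_force: 15.0
```

```bash
python3 - <<'E'
from h import *
tool()
E
```

```text
t 32.15 pos [461.4  36.1  60.9] close 88.1 z [-0.005 -0.004 -1.   ] J [-0.86  0.56  0.92  2.19 -0.69  0.73  2.08] w 0.276 F [-0.1 -0.1  0.1]
```

Call:
jog_arm(
  rows=[
    [[0,0,-0.8],[0,0,0],0.1],
    [[0,0,-1.2],[0,0,0],0.1],
    [[0,0,-1.45],[0,0,0],0.1],
    [[0,0,-1.45],[0,0,0],0.1],
  ],
)

```text
clock: 32.65
position: [0.4628, 0.0363, 0.0476]
ee_rot: [-0.051, -3.14, 0.004]
force: [0.3, -0.5, -0.1]
width: 0.275
gripper_force: 15.0
```

Call:
jog_arm(
  rows=[
    [[0,0,-0.1],[0,0,0],0.1],
    [[0,0,-0.15],[0,0,0],0.1],
    [[0,0,-0.15],[0,0,0],0.2],
    [[0,0,-0.1],[0,0,0],0.5],
    [[0,0,-0.1],[0,0,0],0.55],
    [[0,0,-0.1],[0,0,0],0.55],
    [[0,0,5],[0,0,0],0.55],
    [[0,0,11],[0,0,0],0.55],
  ],
)

```text
clock: 33.65
position: [0.4618, 0.0359, 0.1581]
ee_rot: [-0.052, -3.137, 0.007]
force: [1.3, 1.0, 0.4]
width: 0.545
gripper_force: 0.0
```

Call:
jog_arm(
  rows=[
    [[0,-1,5],[0,0,0],0.55],
    [[-3,-6,9],[0,0,0],0.55],
    [[-5,-12,9],[0,0,0],0.55],
    [[-5,-18,9],[0,0,0],0.55],
    [[-5,-24,9],[0,0,0],0.55],
    [[-5,-30,9],[0,0,0],0.55],
    [[-5,-30,9],[0,0,0],0.55],
  ],
)

```text
clock: 34.52
position: [0.4115, -0.2672, 0.2474]
ee_rot: [-0.058, -3.139, 0.007]
force: [-0.6, 0.7, 0.8]
width: 0.553
gripper_force: 0.0
```

```bash
python3 - <<'E'
from h import *
tool()
t=snap('top','t10'); cv2.imwrite('pics/t10b.png',cv2.resize(t['img'][:,:,::-1],(800,600)))
C=cloud(t)
for k,c,r,lo,hi in [('bottle',(.527,.036),.05,.02,.045),('cap',(.527,.036),.05,.046,.08),('cards',(.53,-.1),.12,.012,.026),('staples',(.53,-.1),.05,.03,.06),('pad',(.53,.17),.08,.006,.018),('stamp',(.53,.17),.05,.02,.1),('glue',(.461,.037),.03,.08,.11)]:
    try: print(k,*fit(t,c,r,lo,hi,C))
    except ValueError: print(k,'-')
E
```

```text
t 34.52 pos [ 411.5 -267.2  247.4] close 87.9 z [-0.002 -0.004 -1.   ] J [-0.43  0.32  1.16  1.92 -0.32  1.11  2.4 ] w 0.553 F [-0.6  0.7  0.8]
bottle [526.6  33.7] 45.5 44.6 91.2 0.0332 197
cap [527.2  34.3] 31.1 30.4 42.6 0.0547 157
cards [522.8 -99.7] 149.0 108.6 87.9 0.0208 2341
staples [ 523.7 -100.3] 52.2 36.4 88.0 0.0382 344
pad [531.6 171.9] 87.0 60.6 88.5 0.0104 571
stamp [531.1 172.8] 46.5 29.4 88.2 0.0294 260
glue [460.8  35.4] 24.8 24.5 90.7 0.0923 113
```

View pics/t10b.png

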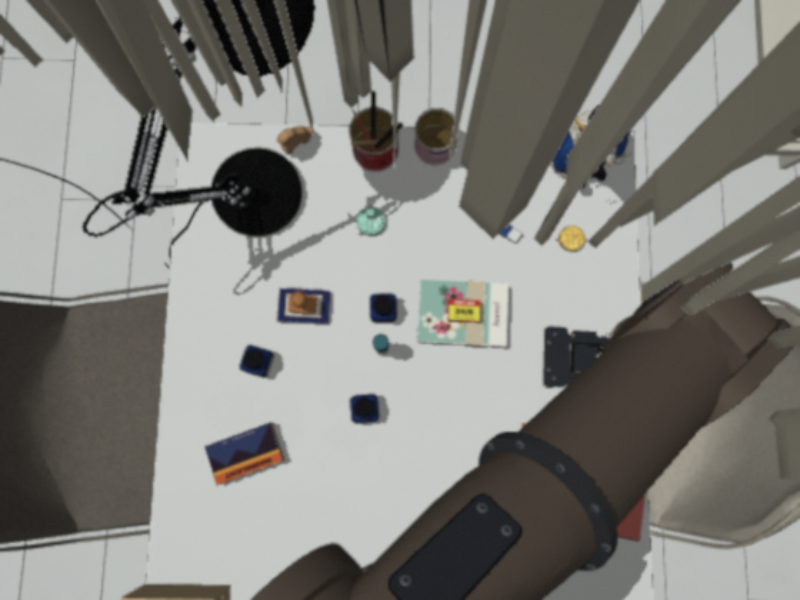

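Everything is in place: staples at (463,311), stamp at (303,303), bottle at (383,307) and glue stick at (381,343), with a 30 mm gap between the last two. The arm is clear.

```bash
python3 -c "from cell import arm; print(arm.sign_off())"
```

```text
the job is handed in; nothing more can be done
None
```

The job is handed in after about 35 s of robot time: staples on the cards, stamp on the pad, bottle about 2 mm from midway and glue stick 30 mm in front of it. The glue stick was set aside once to make room for a tilted grasp of the bottle under the lamp, then put in its place last, so the goals were reached in the order asked.

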